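# Tip the faced tuning block off the ledge onto its pale face

## Robot

A 6-joint arm with a two-finger parallel gripper is mounted at the origin on the work surface. World frame = base frame: x ahead of the robot, y to its left, z up, the work surface at z = 0. Lengths are in mm, angles in rad, forces in N, time in s.
With the tool pointing down it reaches from about 350 to 975 mm from the base axis. Payload 7.1 kg.
Tool frame: the origin (TCP) lies midway between the tips of the shut fingers; the grasp point (between the pads) lies 19 mm behind it; z points along the fingers, y is the line along which they close (so a half turn about z gives the same grasp; the last joint's range is limited). The gripper opens to 88 mm and grips with 3 to 60 N. Pads are 20 mm wide; open, the fingers measure 115 mm over their backs; the gripper's body (75 mm by 178 mm) begins 61 mm behind the grasp point.
Start: joints at [-1.251, 0.423, 1.63, -0, 1.089, -0.019], TCP at [207.739, -589.448, 222.675] pointing down, gripper open.
Joint ranges: [-3, 3], [-0.9, 2.11], [0.09, 2.58], [-1.31, 4.45], [0.11, 2.69], [-2.54, 2.54]. Speed limits (rad/s): [2.39, 2.39, 3.01, 3.14, 3.14, 3.14].

## Interface

Orientations are given as a rotation vector (axis times angle).
In Python, from workcell import ctrl gives the robot as it stands.
- The arm moves only by the shell command python3 -m inch 'ROWS' [OPENING]. ROWS is JSON, a list of rows, each an object with "xyz": the shift along the tool's x, y, z in mm, a list of three; "rot": the turn, a rotation vector about the tool's x, y, z in rad, a list of three. In form: [{"xyz": [dx, dy, dz], "rot": [ax, ay, az]}, ...]. A call has 1 to 12 rows; each row is the pose to reach, as a shift and turn from the pose commanded when the call began, along the tool's axes at that moment; what a row does not reach only later rows make up. A row lasts 1/12 s, in which the tool goes at most 41.7 mm and 7.16 degrees, less where a joint would pass 70% of its speed; a pose out of reach is approached as far as the arm can. A call with a gripper value outside its range is refused whole. OPENING is the closure in counts, from 0 (fully open) to 255 (shut), set as the call begins (- or left out, the last holds). The fingers move at their own pace and stop on an object; the grip force is fixed at half the most. Time passes only in rows, so rows that repeat a pose let the fingers close. It gives the time, the measured TCP pose, the force, the opening and the grip force at its end, in the units of the state.
- ctrl.get_obs(): the state, without advancing time (a new reading comes with each control period).
- ctrl.get_image(name): name is "scene" or "side" or "wrist"; returns the picture (420x560x3 uint8, red, green, blue); there is no depth.
- ctrl.camera_model(name): a dict with "fx", "fy", "cx", "cy" (pixels), "position" and "attitude" of the camera in the world. Camera axes: x right, y up, looking along -z (the intrinsics and any distortion apply to the point x, -y, -z); pixel columns grow to the right and rows downward; lengths in mm; the calibration is good to about 2 mm. The wrist camera is an equidistant fisheye: a pixel r from the principal point sees the ray r / f radians off the axis. A picture is of the moment at which its call begins: read the wrist's pose just before it. camera_model takes no time and is no camera call; for the wrist camera it gives the pose at the moment of the call.
- ctrl.close_job(): hands the job in; it is judged then, once.
The state is a dict: "t": time; "qpos": joint angles; "qvel": joint speeds; "joint_torque": joint torques, N m; "ee_pos": TCP position; "orientation": TCP orientation; "ft_force": force on the tool from outside, world axes, zero at the start; "moment": the same for the moment, N m; "width": finger opening in mm; "grasp_force": force on a finger pad.
Only numpy, scipy, OpenCV 4.12 (cv2) and the standard library are available. Lean on these libraries where they do the work, as an engineer would, in place of code of your own. Each camera call takes 0.05 s, during which the arm holds its last target. There are 200 camera calls.

## Task

The dark sheesham tuning block with the pale wooden facing stands on the raised ledge, facing the cork pad. Push it over the edge of the ledge, without lifting it, so that it tumbles onto the cork and lies there flat on its pale face, wholly on the pad. Leave the plain sheesham block and the cork sanding block where they are.

Things in the scene. Friction and masses are not known exactly. Their poses are not given: they have to be found in the camera images.
- faced_mid (a point): Centre of the block to tumble: dark sheesham standing on end, 38 (x) by 44 (y) by 64 (z, up) mm, about 0.1 kg. Its +x side is a pale slip 8 mm thick: a pale front face and a pale strip on the top end. At the start its +x points over the edge (within 5 degrees), front face 10 to 40 mm back from the edge. It tips once its middle is pushed past the edge, to end with +x straight down.
- edge (a point): Middle of the top edge of the fixed ledge: grey board with brass nosing, 28 mm high, 340 mm long (y), 140 mm deep towards -x. x points level from the ledge out over the cork pad, y along the edge, z up. The fixed cork pad in front of the edge is 150 mm deep (x), 340 mm long (y); its top is 4 mm above the table, 24 mm below this point.
- plain_mid (a point): Centre of the bystander block: the same size and dark wood, standing on the ledge, with no pale facing. Loose; not to be disturbed.
- cork_mid (a point): Centre of the cork sanding block, 38 by 50 by 32 mm high, lying on the ledge. Loose; not to be disturbed. The three things stand in a row along the edge, in any order, about 105 mm apart centre to centre.
Not all that is in view belongs to the job. What is shaped like the part that bears faced_mid but turquoise is not meant.

How it is judged (in metres and radians):
At the end, for the whole second after the job is handed in: The faced block lies and stays on the cork pad with its pale face down (within 10 degrees of flat), its centre 25 to 125 mm in front of the edge and within 155 mm of the edge's middle sideways; the plain block and the cork block are within 20 mm of where they stood (angle between faced_mid's own x axis and vertical above 2.96 rad and x of faced_mid in the frame of edge between 0.025 and 0.125 m and y of faced_mid in the frame of edge between -0.155 and 0.155 m and z of faced_mid in the frame of edge below 0.003 m and distance of each of plain_mid, cork_mid from where it was at the start of the episode below 0.02 m); the robot touches nothing.
It fails at once if the faced block is lifted: its centre rises more than 50 mm above the ledge's top (it stands at 32 mm) (z of faced_mid in the frame of edge above 0.05 m).
It fails at once if the plain block is moved more than 20 mm (distance of plain_mid from where it was at the start of the episode above 0.02 m).
It fails at once if the cork block is moved more than 20 mm (distance of cork_mid from where it was at the start of the episode above 0.02 m).
It also fails if it takes over 29 s, if anything falls off the work surface, if the arm or the gripper's body presses on something with over 40 N, if the wrist force passes 120 N, or if a joint passes its speed limit or range.

## Working session

There is one attempt and no reset: what is moved stays moved. The work goes in short steps, Python scripts to look and compute and a shell command to move; the robot and the scene stay as the last step left them, time stands still between calls to the robot, and variables do not carry over. Pictures are saved under pics/ and viewed, at most 10 in all, crops included, and the job is handed in when it is done.

```bash
mkdir -p pics
cat > h.py <<'E'
import numpy as np,cv2
from workcell import ctrl
from scipy.spatial.transform import Rotation as R
def ray(m,u,v):
    d=np.array([(u-m['cx'])/m['fx'],-(v-m['cy'])/m['fy'],-1.]); a=np.array(m['attitude'])
    Rm=a if a.shape==(3,3) else R.from_rotvec(a).as_matrix() if a.size==3 else R.from_quat(a).as_matrix()
    return np.array(m['position']),Rm@d
def onz(m,u,v,z):
    p,d=ray(m,u,v); return p+d*(z-p[2])/d[2]
E
python3 - <<'E'
from h import *
for n in("scene","side"):
    print(ctrl.camera_model(n)); cv2.imwrite(f"pics/{n}0.png",ctrl.get_image(n)[:,:,::-1])
print(ctrl.get_obs())
E
```

```text
{'fx': 403.6899942598953, 'fy': 403.6899942598953, 'cx': 284.3674203098783, 'cy': 205.7271211089206, 'position': array([810.31723362, 422.63861044, 552.8501578 ]), 'attitude': array([0.39345986, 0.95525611, 2.17456504])}
{'fx': 386.1113539842911, 'fy': 386.1113539842911, 'cx': 286.8658976354768, 'cy': 211.66077915191366, 'position': array([203.20937756, 440.29133136, 563.47791238]), 'attitude': array([ 0.29932187, -0.93114479, -2.33205885])}
{'t': 0.1, 'qpos': array([-1.25102342e+00,  4.23783209e-01,  1.63057412e+00,  1.76425617e-06,
        1.08859591e+00, -1.89763735e-02]), 'qvel': array([ 0.00045284,  0.00012052, -0.00371335, -0.00019803,  0.0001943 ,
        0.00085713]), 'joint_torque': array([ 3.32985537e-04, -5.45612454e+01, -2.74326593e+01,  6.46018423e-02,
        1.88899128e-02, -3.34470849e-05]), 'ee_pos': array([ 207.57905056, -589.00951836,  221.98319797]), 'orientation': array([-3.09531163e+00, -5.29337553e-01,  3.17657806e-04]), 'ft_force': array([ 0.19422257, -0.50593292, -0.07144264]), 'moment': array([-0.00800465,  0.01882999,  0.01065289]), 'grasp_force': 0.0, 'width': 87.46130522547976}
```

View pics/scene0.png

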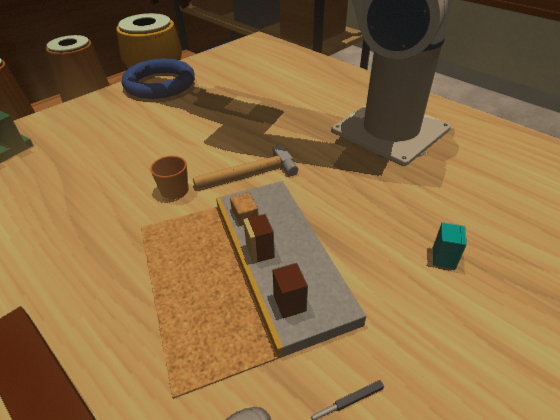

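View pics/side0.png

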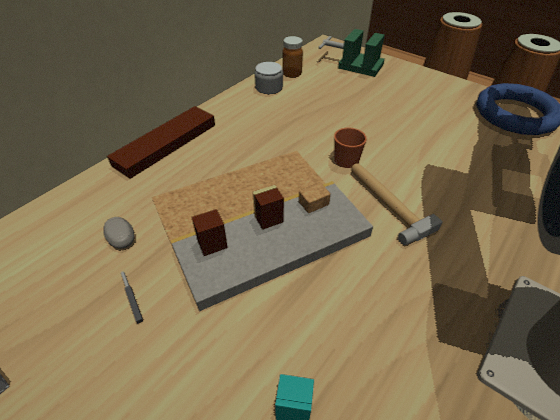

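Scene view: ledge corners are about (217,193), (283,183), (363,320) and (280,340). The faced block is in the middle at about (260,238), with its pale strip towards the cork. The cork block is at (244,208) and the plain block at (290,290).

Run:
```python
import cv2
a=cv2.imread("pics/scene0.png")[170:360,200:380]; b=cv2.imread("pics/side0.png")[150:305,160:380]
cv2.imwrite("pics/c1.png",cv2.resize(a,None,fx=3.1,fy=3.1,interpolation=cv2.INTER_CUBIC))
cv2.imwrite("pics/c2.png",cv2.resize(b,None,fx=3.5,fy=3.5,interpolation=cv2.INTER_CUBIC))
```

```text
(no output)
```

View pics/c1.png

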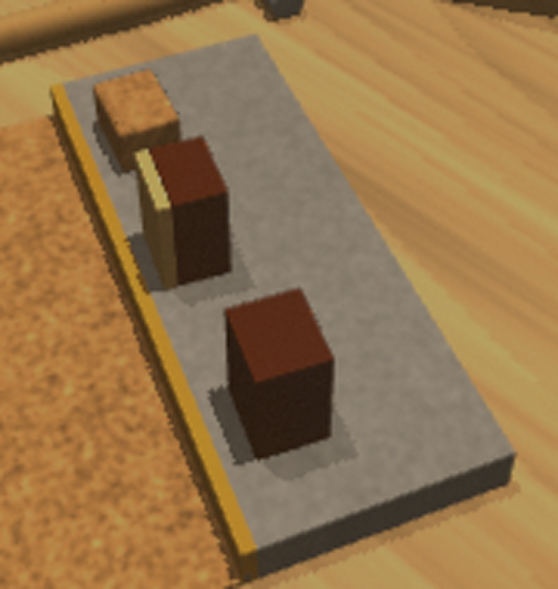

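View pics/c2.png

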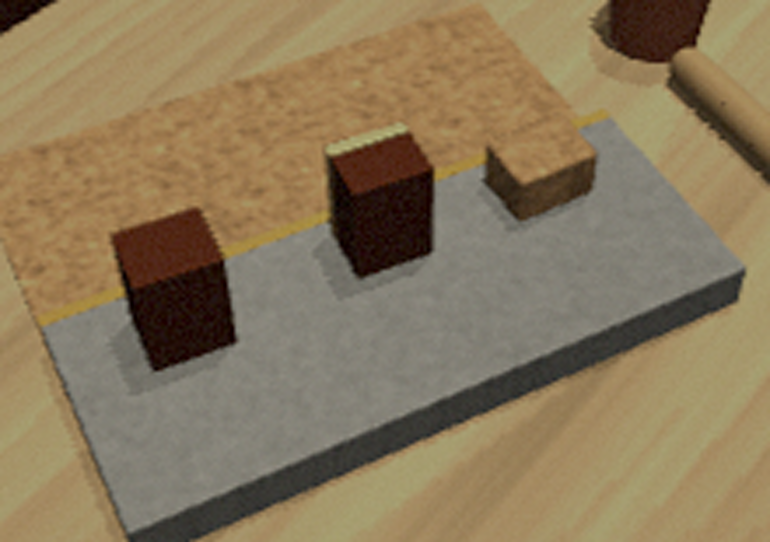

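The crops show the corners clearly: the c1 ledge back corners are (258,36) and (514,455), and the c2 ones are (745,270) and (128,538). The faced block's top corners are also readable in both.

Run:
```python
from h import *
S=ctrl.camera_model("scene");D=ctrl.camera_model("side")
s=lambda u,v,z:onz(S,200+(u+.5)/3.1-.5,170+(v+.5)/3.1-.5,z)[:2]
d=lambda u,v,z:onz(D,160+(u+.5)/3.5-.5,150+(v+.5)/3.5-.5,z)[:2]
P=lambda n,*a:print(n,*[np.round(x,1) for x in a])
s4=[s(52,86,28),s(238,548,28),s(258,36,28),s(514,455,28)]
d4=[d(605,112,28),d(38,318,28),d(745,270,28),d(128,538,28)]
P("ledge s",*s4);P("ledge d",*d4)
for q in(s4,d4):
    y=q[0]-q[1]; yb=q[2]-q[3];P("len,ang",np.linalg.norm(y),np.linalg.norm(yb),np.degrees(np.arctan2(y[1],y[0])),np.degrees(np.arctan2(yb[1],yb[0])))
# faced top corners (front far, front near, back near, back far) z=92
f=[s(136,152,92),s(171,210,92),s(227,190,92),s(205,138,92)];P("faced s",*f,np.mean(f,0))
g=[d(405,123,92),d(327,150,92),d(350,194,92),d(433,168,92)];P("faced d",*g,np.mean(g,0))
P("plain s",*[s(*p,92) for p in((226,310),(258,380),(332,357),(302,290))])
P("plain d",*[d(*p,92) for p in((200,209),(113,234),(137,284),(222,257))])
P("cork s",*[s(*p,60) for p in((96,95),(124,140),(180,122),(152,70))])
```

```text
ledge s [480.7 -88.7] [620.6 217.2] [355.2 -28.9] [496.2 278.4]
ledge d [482.9 -89.3] [623.9 219.6] [357.6 -31.2] [496.2 278.3]
len,ang 336.3 338.1 -114.6 -114.6
len,ang 339.5 339.2 -114.5 -114.1
faced s [523.5  46.7] [538.9  90.3] [509.9 100.8] [491.2  65.3] [515.9  75.8]
faced d [525.4  44.9] [543.6  84.7] [514.6 101.1] [494.   61.9] [519.4  73.1]
plain s [564.1 155. ] [581.6 192.7] [550. 208.] [531.2 172.4]
plain d [564.6 153.4] [585.2 190.4] [553.7 204.9] [534.8 169.1]
cork s [488.  -32.4] [501.8   8.4] [469.7  20.5] [450.  -25.2]
```

```bash
cat >> h.py <<'E'
a=np.radians(-24.8); X=np.array([np.cos(a),np.sin(a),0]);Y=np.array([-X[1],X[0],0]);E0=np.array([552.,64.7,28])
def goal(ex,ey,ez,sgn=-1):
    """shift/turn in tool axes to put TCP at edge-frame (ex,ey,ez), tool x along sgn*X, pointing down"""
    o=ctrl.get_obs();T=R.from_rotvec(o['orientation'])
    G=R.from_matrix(np.c_[sgn*X,-sgn*Y,[0,0,-1]])
    d=T.inv().apply(E0+ex*X+ey*Y+[0,0,ez]-o['ee_pos'])
    p=o['ee_pos']-E0
    print("t",o['t'],"edge pos",np.round([p@X,p@Y,p[2]],1),"xyz",np.round(d,1),"rot",np.round((T.inv()*G).as_rotvec(),3),"q",np.round(o['qpos'],2),"w",o['width'],"F",np.round(o['ft_force'],1))
E
python3 -c "
from h import *
goal(-92,-5,190)
c=np.array([517.6,74.4,0])-E0;print(c@X,c@Y)"
```

```text
t 0.1 edge pos [ -38.5 -737.9  194. ] xyz [ 472.6 -562.7    4.8] rot [-1.00e-03 -2.00e-03 -2.37e+00] q [-1.25  0.42  1.63  0.    1.09 -0.02] w 87.46130522547976 F [ 0.2 -0.5 -0.1]
-35.29623046125996 -5.623710094379265
```

```bash
python3 -m inch '[{"xyz":[40,-37,0],"rot":[0,0,-0.12]},{"xyz":[70,-72,0],"rot":[0,0,-0.24]},{"xyz":[95,-105,0],"rot":[0,0,-0.36]},{"xyz":[120,-138,0],"rot":[0,0,-0.48]},{"xyz":[145,-171,0],"rot":[0,0,-0.6]},{"xyz":[170,-204,0],"rot":[0,0,-0.72]},{"xyz":[196,-236,0],"rot":[0,0,-0.84]},{"xyz":[223,-268,0],"rot":[0,0,-0.96]},{"xyz":[250,-299,0],"rot":[0,0,-1.08]},{"xyz":[277,-330,0],"rot":[0,0,-1.2]},{"xyz":[304,-362,0],"rot":[0,0,-1.3]},{"xyz":[304,-362,0],"rot":[0,0,-1.3]}]' 168; python3 -c "
from h import *
goal(-92,-5.5,190)"
```

```text
t: 1.1
ee_pos: [374.6, -143.2, 222.6]
orientation: [-2.135, -2.303, -0.001]
ft_force: [0.2, -1.5, -0.4]
width: 30.3
grasp_force: 0.0
t 1.1 edge pos [ -73.8 -263.2  194.6] xyz [233.9 109.6   4.9] rot [ 1.000e-03 -1.000e-03 -1.062e+00] q [-0.4   0.09  2.1   0.    0.96 -0.47] w 30.304926872826137 F [ 0.2 -1.5 -0.4]
```

```bash
python3 -m inch '[{"xyz":[27,13,0],"rot":[0,0,-0.12]},{"xyz":[54,26,0],"rot":[0,0,-0.24]},{"xyz":[81,38,1],"rot":[0,0,-0.36]},{"xyz":[108,51,2],"rot":[0,0,-0.48]},{"xyz":[135,64,3],"rot":[0,0,-0.6]},{"xyz":[162,76,4],"rot":[0,0,-0.72]},{"xyz":[189,88,5],"rot":[0,0,-0.84]},{"xyz":[214,100,5],"rot":[0,0,-0.96]},{"xyz":[234,110,5],"rot":[0,0,-1.06]},{"xyz":[234,110,5],"rot":[0,0,-1.06]},{"xyz":[234,110,5],"rot":[0,0,-1.06]}]' 168
python3 - <<'E'
from h import *
goal(-92,-5.5,8)
m=ctrl.camera_model("wrist");im=ctrl.get_image("wrist");cv2.imwrite("pics/w.png",im[:,:,::-1]);print(m)
E
```

```text
t: 2.02
ee_pos: [467.8, 94.6, 217.3]
orientation: [-0.689, -3.064, 0.001]
ft_force: [0.3, -0.4, 0.4]
width: 30.0
grasp_force: 0.0
t 2.0167 edge pos [-89.   -8.2 189.3] xyz [  2.9   2.8 181.3] rot [-0.001 -0.001 -0.009] q [ 0.17  0.21  1.95 -0.    0.98 -0.95] w 29.974767240581 F [ 0.3 -0.4  0.4]
{'fx': 325.19226210127806, 'fy': 325.19226210127806, 'cx': 282.54550507643756, 'cy': 213.09377070014332, 'position': array([400.95084168, 126.25295888, 379.32129728]), 'attitude': array([-0.24761926, -0.15686138,  1.12090774])}
```

View pics/w.png

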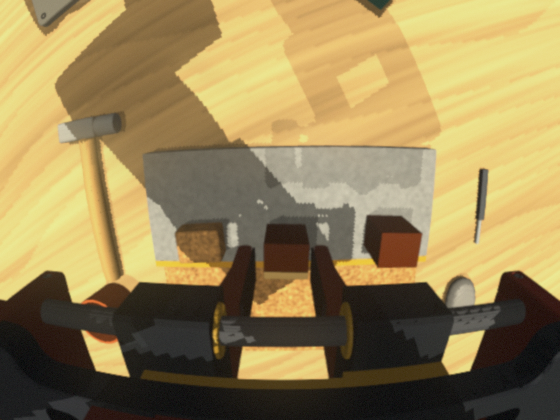

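Wrist view: the faced block (287,245) is midway between the fingers (240 and 325) and square to the edge; the plain block is at (390,240) and the cork at (200,243). I'm lowering behind the block.

```bash
python3 -m inch '[{"xyz":[3,3,35],"rot":[0,0,-0.01]},{"xyz":[3,3,70],"rot":[0,0,-0.01]},{"xyz":[3,3,105],"rot":[0,0,-0.01]},{"xyz":[3,3,135],"rot":[0,0,-0.01]},{"xyz":[3,3,155],"rot":[0,0,-0.01]},{"xyz":[3,3,170],"rot":[0,0,-0.01]},{"xyz":[3,3,179],"rot":[0,0,-0.01]},{"xyz":[3,3,181],"rot":[0,0,-0.01]},{"xyz":[3,3,181],"rot":[0,0,-0.01]},{"xyz":[3,3,181],"rot":[0,0,-0.01]}]' 197; python3 -c "
from h import *
goal(-40,-5.5,8)"
```

```text
t: 2.9
ee_pos: [467.1, 97.6, 37.5]
orientation: [0.676, 3.067, 0.001]
ft_force: [0.2, -0.2, 0.6]
width: 20.2
grasp_force: 0.0
t 2.9 edge pos [-90.9  -5.7   9.5] xyz [-50.9   0.3   1.5] rot [ 0.001  0.001 -0.001] q [ 0.18  0.53  2.05 -0.    0.56 -0.96] w 20.204894085394276 F [ 0.2 -0.2  0.6]
```

```bash
python3 -m inch '[{"xyz":[-8,0,2],"rot":[0,0,0]},{"xyz":[-16,0,2],"rot":[0,0,0]},{"xyz":[-20,0,2],"rot":[0,0,0]},{"xyz":[-24,0,2],"rot":[0,0,0]},{"xyz":[-28,0,2],"rot":[0,0,0]},{"xyz":[-31,0,2],"rot":[0,0,0]},{"xyz":[-34,0,2],"rot":[0,0,0]},{"xyz":[-37,0,2],"rot":[0,0,0]},{"xyz":[-40,0,2],"rot":[0,0,0]},{"xyz":[-43,0,2],"rot":[0,0,0]},{"xyz":[-46,0,2],"rot":[0,0,0]},{"xyz":[-48,0,2],"rot":[0,0,0]}]'
python3 - <<'E'
from h import *
goal(0,-5.5,8)
cv2.imwrite("pics/s2.png",cv2.resize(ctrl.get_image("scene")[100:370,120:400,::-1],None,fx=2,fy=2))
E
```

```text
t: 3.9
ee_pos: [510.5, 77.7, 34.6]
orientation: [0.675, 3.068, 0.0]
ft_force: [-0.4, 1.3, 0.4]
width: 20.2
grasp_force: 0.3
t 3.9 edge pos [-43.1  -5.6   6.6] xyz [-43.1   0.1  -1.4] rot [0. 0. 0.] q [ 0.13  0.57  1.97 -0.    0.61 -1.01] w 20.16770335175696 F [-0.4  1.3  0.4]
```

View pics/s2.png

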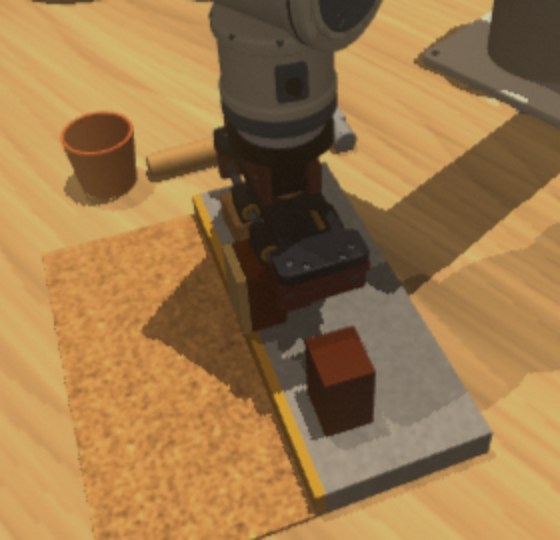

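The block is still upright and square, and its front is at the brass edge (crop ~(240,290)). I'll keep pushing.

```bash
python3 -m inch '[{"xyz":[-3,0,-1],"rot":[0,0,0]},{"xyz":[-6,0,-1],"rot":[0,0,0]},{"xyz":[-9,0,-1],"rot":[0,0,0]},{"xyz":[-12,0,-1],"rot":[0,0,0]},{"xyz":[-15,0,-1],"rot":[0,0,0]},{"xyz":[-18,0,-1],"rot":[0,0,0]},{"xyz":[-22,0,-1],"rot":[0,0,0]},{"xyz":[-26,0,-1],"rot":[0,0,0]},{"xyz":[-30,0,-1],"rot":[0,0,0]},{"xyz":[-34,0,-1],"rot":[0,0,0]},{"xyz":[-38,0,-1],"rot":[0,0,0]},{"xyz":[-40,0,-1],"rot":[0,0,0]}]'
python3 - <<'E'
from h import *
goal(0,-5.5,8)
a=[cv2.resize(ctrl.get_image(n)[c][:,:,::-1],(400,386)) for n,c in (("scene",np.s_[100:370,120:400]),("side",np.s_[60:330,120:400]))]
cv2.imwrite("pics/s3.png",np.hstack(a))
E
```

```text
t: 4.95
ee_pos: [547.3, 60.8, 35.7]
orientation: [0.675, 3.068, 0.0]
ft_force: [0.2, 0.1, 0.9]
width: 20.1
grasp_force: 0.0
t 4.95 edge pos [-2.7 -5.5  7.7] xyz [-2.7  0.  -0.3] rot [ 0.     0.001 -0.   ] q [ 0.09  0.6   1.89 -0.    0.65 -1.05] w 20.097360388298526 F [0.2 0.1 0.9]
```

View pics/s3.png

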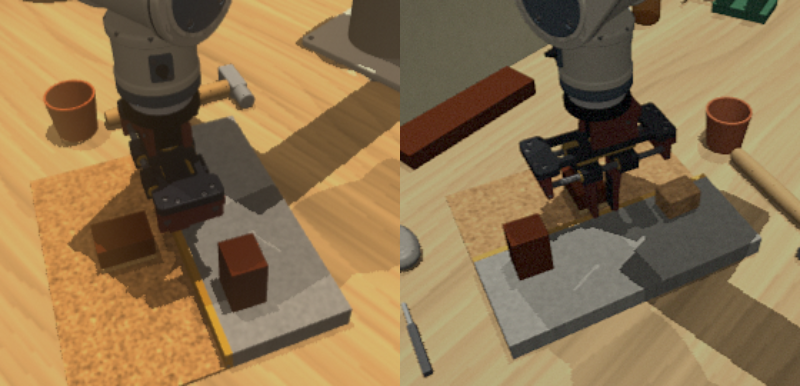

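The block has tumbled and lies on the cork at left-crop (125,240); the bystanders haven't moved. I'll lift the tool away and check.

```bash
python3 -m inch '[{"xyz":[15,0,0],"rot":[0,0,0]},{"xyz":[30,0,-5],"rot":[0,0,0]},{"xyz":[30,0,-40],"rot":[0,0,0]},{"xyz":[40,0,-80],"rot":[0,0,0]},{"xyz":[60,0,-120],"rot":[0,0,0]},{"xyz":[80,0,-160],"rot":[0,0,0]},{"xyz":[90,0,-200],"rot":[0,0,0]},{"xyz":[90,0,-200],"rot":[0,0,0]},{"xyz":[90,0,-200],"rot":[0,0,0]}]'
python3 - <<'E'
from h import *
a=[cv2.resize(ctrl.get_image(n)[c][:,:,::-1],(400,500),interpolation=cv2.INTER_CUBIC) for n,c in (("scene",np.s_[180:370,140:292]),("side",np.s_[130:305,170:310]))]
cv2.imwrite("pics/s4.png",np.hstack(a)); goal(0,0,0)
E
```

```text
t: 5.8
ee_pos: [465.8, 99.4, 238.5]
orientation: [0.672, 3.063, 0.004]
ft_force: [-0.0, 0.2, -0.2]
width: 20.1
grasp_force: 0.0
t 5.9 edge pos [-93.7  -5.9 207.1] xyz [-93.8   5.9 207.1] rot [-0. -0.  0.] q [ 0.18  0.18  1.94 -0.    1.02 -0.95] w 20.02985306935456 F [ 0.2  0.1 -0.4]
```

View pics/s4.png

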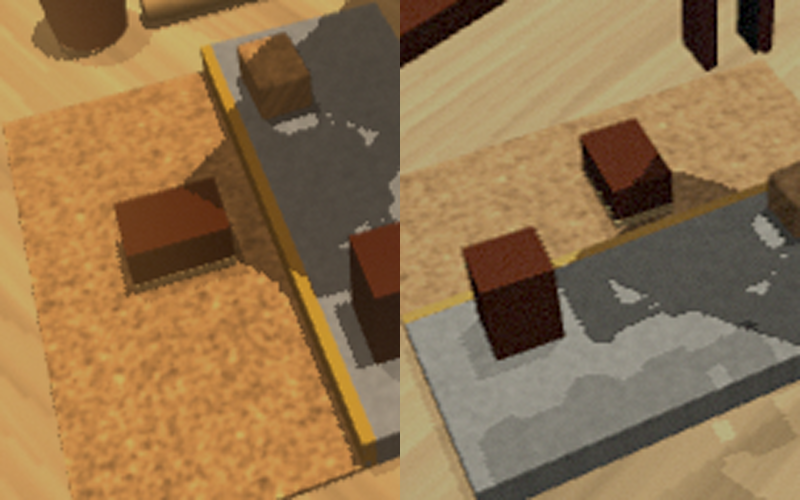

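The block lies flat with its pale slip underneath, clear of the ledge, and both bystanders are still standing. I'll compute its position quickly and hand in.

Run:
```python
from h import *
m=ctrl.camera_model("scene")
p=np.array([onz(m,140+u/2.632,180+v/2.632,42) for u,v in((116,203),(216,180),(234,226),(126,256))])-E0
print(np.round(np.c_[p@X,p@Y],1)); c=p.mean(0);x=c@X;y=c@Y;print(x,y)
if 30<x<115 and abs(y)<130: print(ctrl.close_job())
```

```text
[[ 87.6 -28.2]
 [ 24.6 -23.7]
 [ 23.8  16.5]
 [ 89.8  14.9]]
56.45320679654237 -5.107516661406053
the job is handed in; nothing more can be done
None
```

I pushed the faced block over the edge and handed the job in at about 6 s. The camera images showed it lying flat, pale face down, on the cork pad, its centre about 56 mm in front of the edge and 5 mm off the edge's middle sideways. The plain and cork blocks appeared unmoved, but I did not re-measure them, and no verdict came back on hand-in.

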